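Sweep the spent wax blocks into the collecting bay

TASK

Take the hand sweeper by its wooden grip and sweep the two loose wax blocks along the bench, all the way into the three-walled steel bay, touching them only with the sweeper and not lifting them. Then leave the sweeper standing upright on the bench outside the bay.

Things in the scene. Friction and masses are not known exactly. Their poses are not given: they have to be found in the camera images.
- sweeper_grip (a point): Hand sweeper standing on the bench: a grey plastic bar, 150 mm long (its x) by 40 mm deep (its y) by 35 mm high, with flat upright pushing faces on both long sides (+y and -y), and a pale wooden upright grip on the middle of its top, 50 mm (x) by 26 mm (y), from 35 to 96 mm above the bench. It weighs about 0.3 kg. This point is on the grip's middle axis, 70 mm above the sweeper's underside; z is up. The same either way round.
- bay: Collecting bay, fixed to the bench: a low steel U of three walls 30 mm high and 5 mm thick, open on one side and without a floor, so that things slide in over the bare bench. Inside 200 mm wide (its x) and 130 mm deep (its y). Origin: middle of the open mouth, on the bench; +y points in through the mouth to the back wall, which is at y = 130 mm; the side walls are at x = -100 and +100 mm.
- block_a: Spent wax block lying flat and loose on the bench before the bay's mouth: a pale wax block on a grey plastic cassette, 40 mm (its x) by 28 mm (y) by 14 mm high, about 25 g. Origin: centre of its underside. Only these two blocks lie loose; those standing in the four-walled steel rack stay there.
- block_b: The other loose spent wax block, exactly like block_a. Origin: centre of its underside.
Things that resemble listed ones, but are neither listed nor needed, are in the scene too. Leave any green look-alike of the block_a alone.

How it is judged:
By the outcome, as a careful person would: the job done as asked, in the order asked, and still so for the second after the job is handed in, with the robot touching nothing.
It also fails if it takes over 38 s, if anything falls off the work surface, if the arm or the gripper's body presses on something with over 40 N, if the wrist force passes 120 N, or if a joint passes its speed limit or range.

ROBOT

A 6-joint arm with a two-finger parallel gripper is mounted at the origin on the work surface. World frame = base frame: x ahead of the robot, y to its left, z up, the work surface at z = 0. Lengths are in mm, angles in degrees, forces in N, time in s.
With the tool pointing down it reaches from about 350 to 850 mm from the base axis. Payload 8.1 kg.
Tool frame: the origin (TCP) lies at the very end of the fingers, on their centre line; the grasp point (between the pads) lies 19 mm behind it; z points along the fingers, y is the line along which they close (so a half turn about z gives the same grasp; the last joint's range is limited). The gripper opens to 85 mm and grips with 20 to 120 N. Pads are 22 mm wide; open, the fingers measure 114 mm over their backs; the gripper's body (76 mm by 85 mm) begins 54 mm behind the grasp point. The pads swing forward as they close: fully open they stand 13 mm farther back than shut.
Start: joints at [-80.925, 7.471, 85.268, -0, 87.261, -4.893], TCP at [144.855, -582.256, 231.292] pointing down, gripper open.
Joint ranges: [-169.43, 169.43], [-51.17, 129.36], [1.28, 143.12], [-76.62, 256.62], [0, 156.53], [-152.29, 152.29]. Speed limits (degrees/s): [136.94, 136.94, 159.86, 180, 180, 180].

INTERFACE

Orientations are given as [roll, pitch, yaw] about the fixed x, y, z axes, in that order (R = Rz(yaw) Ry(pitch) Rx(roll)).
In Python, from bench import sense, eyes, job, models gives the robot as it stands. The module is installed in compiled form; this text tells all that it offers.
- The arm moves only by the tool apply_moves, never from a script. Its argument "rows" is a list of rows, each a list of 6 numbers: the shift along the tool's x, y, z in mm, then the turn, a rotation vector about the tool's x, y, z in rad. In form: [[dx, dy, dz, rx, ry, rz], ...]. A call has exactly 5 rows; each row shifts and turns the commanded pose from where the row before left it, along the tool's axes as they then stand; what a row does not reach is not made up. A row lasts 1/8 s, in which the tool goes at most 62.5 mm and 10.7 degrees, less where a joint would pass 70% of its speed; a pose out of reach is approached as far as the arm can. A call is refused whole if a number of a shift passes 62.5 or a number of a turn 0.188, either way. A call with a gripper value outside its range is refused whole. "fingers" is the finger opening in mm, from 0 to 85.4, set as the call begins (left out, the last holds). The fingers move at their own pace and stop on an object; "grip_force" is the grip in N (left out, the last holds). Time passes only in rows, so rows that do not move let the fingers close, or fill a call up. It gives the time, the measured TCP pose, the force, the opening and the grip force at its end, in the units of the state.
- sense(): the state, without advancing time (a new reading comes with each control period).
- eyes.snapshot(name): name is "scene" or "top"; returns (picture, depth): 384x512x3 uint8, red, green, blue; 384x512 float32, mm along the optical axis (not along the pixel's ray), 0 where there is no reading.
- eyes.get_calibration(name): a dict with "intrinsics" (3x3 intrinsics, pixels), "R" (3x3) and "t" (3): a world point X has camera coordinates R X + t. Camera axes: x right, y down, z forward; pixel columns grow to the right and rows downward; lengths in mm; the calibration is good to about 2 mm. A picture is of the moment at which its call begins. get_calibration takes no time and is no camera call.
- job.hand_in(): hands the job in; it is judged then, once.
Trained networks look in the newest picture that a camera, given by its name, has taken for a name from the list of things; names that differ only in an ending like _2 or _b are one class to them, and where a whole thing is asked for, a point or a joint stands for the part that bears it (a point fixed in the world has none). Each returns a list of dicts, best first, with "confidence" (0 to 1); they miss things now and then, are a little off and sometimes report something else, mostly with a low value. They report only what shows in the picture. A call takes as long as a camera call. They do not tell look-alikes from the thing itself.
- models.boxes_of(name, camera): "xyz" ([x, y, z] in mm, in world coordinates, good to about 4 mm: the middle of the surface that is visible of it).
- models.cut_out(name, camera): "pixels" (384x512 bool, what is visible of it).
- models.place_of(name, camera): "xyz" ([x, y, z] in mm, in world coordinates, good to about 4 mm: a listed point, or the origin of a listed thing).
The state is a dict: "time": time; "joint_pos": joint angles; "qd": joint speeds; "joint_efforts": joint torques, N m; "tool_pos": TCP position; "tcp_rot": TCP orientation; "ft_force": force on the tool from outside, world axes, zero at the start; "wrist_torque": the same for the moment, N m; "finger_gap": finger opening in mm; "grip_force": force on a finger pad.
Only numpy, scipy, OpenCV 4.12 (cv2) and the standard library are available. Lean on these libraries where they do the work, as an engineer would, in place of code of your own. Each camera call takes 0.05 s, during which the arm holds its last target. There are 200 camera calls.

## Working session

There is one attempt and no reset: what is moved stays moved. The work goes in short steps, Python scripts to look and compute and a tool call to move; the robot and the scene stay as the last step left them, time stands still between calls to the robot, and variables do not carry over. Pictures are saved under pics/ and viewed, at most 10 in all, crops included, and the job is handed in when it is done.

Besides the shell and the picture viewer there is one more tool, called after ">>>" by a JSON object that holds its "fn" and its "kwargs", one argument or row to a line. apply_moves: Moves the arm, as the interface text tells. Its arguments: {"type":"object","properties":{"rows":{"type":"array"},"fingers":{"type":"number"},"grip_force":{"type":"number"}},"required":["rows"]}

```bash
mkdir -p pics
cat > h.py <<'E'
from bench import sense, eyes, job, models
import numpy as np, cv2
def snap(n,f):
    p,d=eyes.snapshot(n); cv2.imwrite(f'pics/{f}.png',cv2.cvtColor(p,cv2.COLOR_RGB2BGR)); return p,d
def world(n,d):
    c=eyes.get_calibration(n);K=np.array(c['intrinsics']);R=np.array(c['R']);t=np.array(c['t'])
    v,u=np.mgrid[:384,:512]; r=np.stack([u,v,np.ones_like(u)],-1)@np.linalg.inv(K).T
    return (r*d[...,None]-t)@R
def proj(n,X):
    c=eyes.get_calibration(n);K=np.array(c['intrinsics']);q=K@(np.array(c['R'])@np.array(X,float)+np.array(c['t']));return q[:2]/q[2]
E
python3 - <<'E'
from h import *
for n in ['top','scene']:
    p,d=snap(n,n+'0'); np.savez(f'{n}0.npz',p=p,d=d)
    for k in ['sweeper_grip','bay','block_a']:
        for r in models.place_of(k,n): print(n,k,np.round(r['xyz']),round(r['confidence'],2),proj(n,r['xyz']).round())
print(sense())
E
```

```text
top sweeper_grip [ 613. -286.   70.] 0.64 [371. 142.]
top block_a [377.  56.  -0.] 0.69 [196. 261.]
top block_a [517.  25.  -2.] 0.64 [214. 193.]
top block_a [360. -27.  -2.] 0.62 [237. 271.]
top block_a [642. -40.  -0.] 0.56 [246. 136.]
top block_a [513. 101.   1.] 0.49 [177. 194.]
scene sweeper_grip [ 618. -288.   69.] 0.82 [146. 268.]
scene block_a [514.  27.  -1.] 0.75 [273. 220.]
scene block_a [376.  55.   2.] 0.7 [257. 185.]
scene block_a [518. 102.   0.] 0.67 [301. 213.]
scene block_a [640. -32.  -3.] 0.57 [277. 264.]
scene block_a [364. -24.   3.] 0.48 [226. 189.]
{'time': 0.4, 'joint_pos': array([-8.09256983e+01,  7.47710219e+00,  8.52774135e+01, -1.43781154e-03,
        8.72618019e+01, -4.89415543e+00]), 'qd': array([-0.05704631, -0.02937844, -0.09216064, -0.02647704,  0.12578469,
        0.01586301]), 'joint_efforts': array([-5.77063147e-04, -5.68509936e+01, -5.00105596e+01, -1.81531273e-04,
        5.11616090e-03, -4.44016621e-05]), 'tool_pos': array([ 144.82086315, -582.17302985,  231.13804891]), 'tcp_rot': array([-1.79983619e+02,  3.87796425e-05,  1.39685261e+01]), 'ft_force': array([-0.83899506,  0.13901322,  0.58761089]), 'wrist_torque': array([-0.01896411,  0.03500109,  0.01672249]), 'grip_force': 0.0, 'finger_gap': 85.78647051084954}
```

View pics/top0.png

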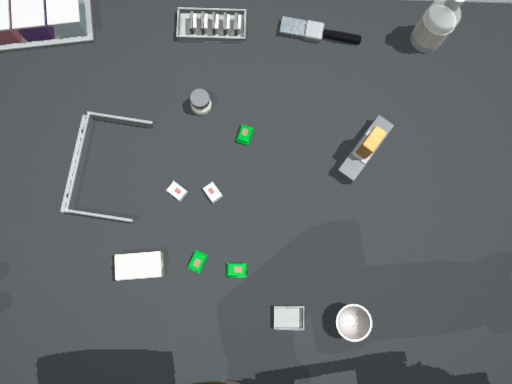

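View pics/scene0.png

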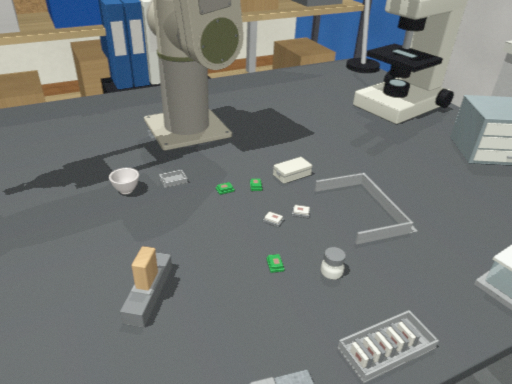

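The top view shows the bay opening to the right, with corners near (90,115) and (65,210) and wall ends near (152,123) and (131,219). The two white blocks are at (177,190) and (213,192), three green look-alikes lie around them, a jar is at (200,100), and the sweeper is at (366,148). Next I'll measure these.

Run:
```python
from h import *
z=np.load('top0.npz');p=z['p'].astype(int);W=world('top',z['d'])
u=np.mgrid[:384,:512][1];v=np.mgrid[:384,:512][0]
def box(a,b,c,e): return (u>=a)&(u<b)&(v>=c)&(v<e)
def rep(n,m):
    X=W[m]; r=cv2.minAreaRect(X[:,:2].astype(np.float32)); print(n,m.sum(),'c',np.round(r[0]),'size',np.round(r[1]),'ang',round(r[2],1),'z',np.percentile(X[:,2],[5,50,95]).round()); return r
Z=W[...,2]
rep('bar',box(330,400,105,190)&(Z>27)&(Z<45)); rep('grip',box(330,400,105,190)&(Z>85))
m=box(55,160,105,225)&(Z>20)&(Z<40); r=rep('bay',m); print(cv2.boxPoints(r).round())
br=p.min(-1)>120
rep('blA',box(160,195,175,205)&br); rep('blB',box(200,226,178,206)&br)
rep('jar',box(185,215,85,118)&(Z>15));
g=(p[...,1]>p[...,0]+60)
for b in [(235,257,122,148),(185,210,245,275),(225,250,260,280)]: rep('green',box(*b)&g)
rep('tin',box(108,170,245,285)&(Z>8))
```

```text
bar 907 c [ 614. -286.] size [ 40. 151.] ang 53.9 z [32. 36. 39.]
grip 369 c [ 485. -173.] size [ 29. 395.] ang 48.8 z [ 91.  96. 101.]
bay 869 c [567. 236.] size [137. 211.] ang 82.3 z [22. 29. 33.]
[[453. 183.]
 [662. 154.]
 [680. 290.]
 [471. 318.]]
blA 258 c [520. 101.] size [40. 28.] ang 51.9 z [ 5. 13. 17.]
blB 254 c [445.  -6.] size [204.  32.] ang 23.7 z [ 5. 14. 17.]
jar 429 c [534.  25.] size [391.  43.] ang 10.7 z [19. 49. 53.]
green 217 c [644. -37.] size [28. 40.] ang 71.5 z [ 2. 13. 17.]
green 257 c [363.  18.] size [106.  41.] ang 67.1 z [ 1. 13. 16.]
green 254 c [361. -25.] size [41. 29.] ang 87.9 z [ 2. 13. 16.]
tin 1276 c [369.  91.] size [ 55. 244.] ang 1.7 z [28. 32. 35.]
```

```bash
cat >> h.py <<'E'
from scipy.spatial.transform import Rotation as Ro
def plan(goal,yaw,n):
    s=sense(); p=np.array(s['tool_pos']);R=Ro.from_euler('xyz',s['tcp_rot'],degrees=True)
    rel=(R.inv()*Ro.from_euler('xyz',[180,0,yaw],degrees=True)).as_rotvec()/n
    st=(np.array(goal)-p)/n
    for i in range(n):
        print(np.r_[R.inv().apply(st).round(1),rel.round(4)].tolist(),end=',' if (i+1)%5 else '\n'); R=R*Ro.from_rotvec(rel)
E
python3 -c "
from h import *
plan([614,-286,140],-36.1,15)"
```

```text
[35.1, -11.6, 6.1, -0.0, 0.0, 0.0583],[34.4, -13.6, 6.1, -0.0, 0.0, 0.0583],[33.5, -15.6, 6.1, -0.0, 0.0, 0.0583],[32.6, -17.5, 6.1, -0.0, 0.0, 0.0583],[31.5, -19.4, 6.1, -0.0, 0.0, 0.0583]
[30.3, -21.2, 6.1, -0.0, 0.0, 0.0583],[29.0, -22.9, 6.1, -0.0, 0.0, 0.0583],[27.6, -24.6, 6.1, -0.0, 0.0, 0.0583],[26.2, -26.2, 6.1, -0.0, 0.0, 0.0583],[24.6, -27.6, 6.1, -0.0, 0.0, 0.0583]
[22.9, -29.0, 6.1, -0.0, 0.0, 0.0583],[21.2, -30.3, 6.1, -0.0, 0.0, 0.0583],[19.4, -31.5, 6.1, -0.0, 0.0, 0.0583],[17.5, -32.6, 6.1, -0.0, 0.0, 0.0583],[15.6, -33.5, 6.1, -0.0, 0.0, 0.0583]
```

>>> {"fn": "apply_moves", "kwargs": {
  "rows": [
    [35, -12, 6, 0, 0, 0.058],
    [34, -14, 6, 0, 0, 0.058],
    [33.5, -15.5, 6, 0, 0, 0.058],
    [32.5, -17.5, 6, 0, 0, 0.058],
    [31.5, -19.5, 6, 0, 0, 0.058]
  ],
  "fingers": 85
}}

```text
time: 1.02
tool_pos: [301.4, -482.2, 201.2]
tcp_rot: [180.0, -0.0, -2.8]
ft_force: [0.4, 0.5, 0.6]
finger_gap: 85.0
grip_force: 0.0
```

>>> {"fn": "apply_moves", "kwargs": {
  "rows": [
    [30, -21, 6, 0, 0, 0.058],
    [29, -23, 6, 0, 0, 0.058],
    [27.5, -24.5, 6, 0, 0, 0.058],
    [26, -26, 6, 0, 0, 0.058],
    [24.5, -27.5, 6, 0, 0, 0.058]
  ]
}}

```text
time: 1.65
tool_pos: [456.9, -383.6, 171.2]
tcp_rot: [180.0, -0.0, -19.4]
ft_force: [0.7, 0.4, -0.1]
finger_gap: 85.2
grip_force: 0.0
```

>>> {"fn": "apply_moves", "kwargs": {
  "rows": [
    [23, -29, 6, 0, 0, 0.058],
    [21, -30, 6, 0, 0, 0.058],
    [19.5, -31.5, 6, 0, 0, 0.058],
    [17.5, -32.5, 6, 0, 0, 0.058],
    [15.5, -33.5, 6, 0, 0, 0.058]
  ]
}}

```text
time: 2.28
tool_pos: [612.6, -284.6, 141.1]
tcp_rot: [180.0, -0.0, -36.0]
ft_force: [-0.4, -0.0, -0.2]
finger_gap: 84.9
grip_force: 0.0
```

```bash
python3 -c "
from h import *
s=sense();print(s['tool_pos'],s['tcp_rot'])
z=np.load('top0.npz');W=world('top',z['d']);Z=W[...,2];v,u=np.mgrid[:384,:512]
z2=np.load('scene0.npz');W2=world('scene',z2['d'])
for n,w in(('top',W),('scene',W2)):
  X=w[(np.hypot(w[...,0]-614,w[...,1]+286)<45)&(w[...,2]>85)&(w[...,2]<110)];print(n,X.mean(0).round(1),[np.round(a,1) for a in cv2.minAreaRect(X[:,:2].astype(np.float32))])
  X=w[(np.hypot(w[...,0]-614,w[...,1]+286)<100)&(w[...,2]>27)&(w[...,2]<45)];print(n,X.mean(0).round(1),[np.round(a,1) for a in cv2.minAreaRect(X[:,:2].astype(np.float32))])
  X=w[(np.hypot(w[...,0]-513,w[...,1]-26)<35)&(w[...,2]>9)&(w[...,2]<25)];print('B',[np.round(a,1) for a in cv2.minAreaRect(X[:,:2].astype(np.float32))])
plan([614,-286,52],-36.1,10)"
```

```text
[ 612.62669222 -284.62453482  141.09759414] [ 1.79997186e+02 -4.86587928e-03 -3.59878120e+01]
top [ 612.5 -284.7   95.8] [array([ 613.9, -286.2]), array([26.1, 51.1]), np.float64(53.6)]
top [ 605.9 -278.6   35.6] [array([ 614.2, -286.3]), array([ 40.3, 150.7]), np.float64(53.9)]
B [array([518.6,  27.4]), array([37.3, 26.9]), np.float64(39.7)]
scene [ 618.5 -290.4   94. ] [array([ 614.4, -289.1]), array([26.1, 51.1]), np.float64(53.6)]
scene [ 633.9 -297.5   34.9] [array([ 614.3, -289.1]), array([ 40.4, 151.8]), np.float64(53.9)]
B [array([519. ,  24.2]), array([33.9, 28.2]), np.float64(36.8)]
[0.2, 0.0, 8.9, 0.0, -0.0, 0.0002],[0.2, 0.0, 8.9, 0.0, -0.0, 0.0002],[0.2, 0.0, 8.9, 0.0, -0.0, 0.0002],[0.2, 0.0, 8.9, 0.0, -0.0, 0.0002],[0.2, 0.0, 8.9, 0.0, -0.0, 0.0002]
[0.2, 0.0, 8.9, 0.0, -0.0, 0.0002],[0.2, 0.0, 8.9, 0.0, -0.0, 0.0002],[0.2, 0.0, 8.9, 0.0, -0.0, 0.0002],[0.2, 0.0, 8.9, 0.0, -0.0, 0.0002],[0.2, 0.0, 8.9, 0.0, -0.0, 0.0002]
```

>>> {"fn": "apply_moves", "kwargs": {
  "rows": [
    [1, 0.5, 18, 0, 0, 0],
    [1, 0.5, 18, 0, 0, 0],
    [0, 0, 18, 0, 0, 0],
    [0, 0, 18, 0, 0, 0],
    [0, 0, 17, 0, 0, 0.001]
  ],
  "fingers": 85
}}

```text
time: 2.9
tool_pos: [612.0, -287.6, 50.9]
tcp_rot: [180.0, 0.0, -36.0]
ft_force: [0.3, 0.1, 0.4]
finger_gap: 85.2
grip_force: 0.0
```

>>> {"fn": "apply_moves", "kwargs": {
  "rows": [
    [0, 0, 0, 0, 0, 0],
    [0, 0, 0, 0, 0, 0],
    [0, 0, 0, 0, 0, 0],
    [0, 0, 0, 0, 0, 0],
    [0, 0, 0, 0, 0, 0]
  ],
  "fingers": 15,
  "grip_force": 60
}}

```text
time: 3.52
tool_pos: [613.6, -287.7, 53.7]
tcp_rot: [-180.0, -0.1, -35.9]
ft_force: [0.1, 0.6, 4.5]
finger_gap: 25.6
grip_force: 60.0
```

>>> {"fn": "apply_moves", "kwargs": {
  "rows": [
    [0, 0, 0, 0, 0, 0],
    [0, 0, 0, 0, 0, 0],
    [0, 0, 0, 0, 0, 0],
    [0, 0, 0, 0, 0, 0],
    [0, 0, 0, 0, 0, 0]
  ]
}}

```text
time: 4.15
tool_pos: [613.6, -287.7, 53.6]
tcp_rot: [-180.0, -0.1, -35.9]
ft_force: [0.2, 1.4, 6.9]
finger_gap: 25.4
grip_force: 60.1
```

>>> {"fn": "apply_moves", "kwargs": {
  "rows": [
    [0, 0, -5, 0, 0, 0],
    [0, 0, -5, 0, 0, 0],
    [0, 0, -5, 0, 0, 0],
    [0, 0, -5, 0, 0, 0],
    [0, 0, 0, 0, 0, 0]
  ]
}}

```text
time: 4.78
tool_pos: [613.1, -287.6, 73.0]
tcp_rot: [-180.0, -0.1, -35.9]
ft_force: [-0.0, 0.4, -2.6]
finger_gap: 25.4
grip_force: 59.1
```

Run:
```python
from h import *
s=sense();print(s['tool_pos'],s['tcp_rot'],s['ft_force'],s['wrist_torque'],s['finger_gap'])
plan([514,-42.5,s['tool_pos'][2]],-7.7,10)
p,d=snap('scene','s1')
```

```text
[ 613.06401085 -287.56502968   73.02447348] [-1.79991728e+02 -6.44747198e-02 -3.59376503e+01] [-2.56027529e-03  3.72616354e-01 -2.62355020e+00] [-0.05116969  0.00202382  0.00099964] 25.432922038338567
[-22.4, -14.0, -0.0, 0.0, -0.0001, -0.0493],[-21.7, -15.1, -0.0, 0.0, -0.0001, -0.0493],[-20.9, -16.2, -0.0, 0.0, -0.0001, -0.0493],[-20.1, -17.2, -0.0, 0.0, -0.0001, -0.0493],[-19.2, -18.1, -0.0, 0.0, -0.0001, -0.0493]
[-18.3, -19.1, -0.0, 0.0, -0.0001, -0.0493],[-17.3, -19.9, -0.0, 0.0, -0.0001, -0.0493],[-16.3, -20.8, -0.0, 0.0, -0.0001, -0.0493],[-15.3, -21.6, -0.0, 0.0, -0.0001, -0.0493],[-14.2, -22.3, -0.0, 0.0, -0.0001, -0.0493]
```

View pics/s1.png

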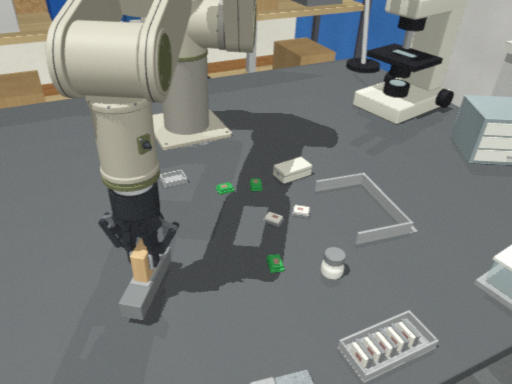

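The sweeper is held by its grip at about (140,265), lifted and level. Next I carry it behind the blocks.

>>> {"fn": "apply_moves", "kwargs": {
  "rows": [
    [-22.5, -14, 0, 0, 0, -0.049],
    [-21.5, -15, 0, 0, 0, -0.049],
    [-21, -16, 0, 0, 0, -0.049],
    [-20, -17, 0, 0, 0, -0.049],
    [-19, -18, 0, 0, 0, -0.049]
  ]
}}

```text
time: 5.45
tool_pos: [562.7, -164.6, 72.1]
tcp_rot: [-180.0, 0.0, -21.8]
ft_force: [0.2, -0.2, -3.4]
finger_gap: 25.2
grip_force: 59.3
```

>>> {"fn": "apply_moves", "kwargs": {
  "rows": [
    [-18.5, -19, 0, 0, 0, -0.049],
    [-17.5, -20, 0, 0, 0, -0.049],
    [-16.5, -21, 0, 0, 0, -0.049],
    [-15.5, -21.5, 0, 0, 0, -0.049],
    [-14, -22, 0, 0, 0, -0.049]
  ]
}}

```text
time: 6.08
tool_pos: [512.9, -42.0, 72.2]
tcp_rot: [-180.0, -0.0, -7.8]
ft_force: [0.5, 0.9, -2.4]
finger_gap: 25.6
grip_force: 59.3
```

>>> {"fn": "apply_moves", "kwargs": {
  "rows": [
    [0, 0, 5, 0, 0, 0],
    [0, 0, 5, 0, 0, 0],
    [0, 0, 4, 0, 0, 0],
    [0, 0, 2, 0, 0, 0],
    [0, 0, 1, 0, 0, 0]
  ]
}}

```text
time: 6.7
tool_pos: [513.4, -43.1, 55.1]
tcp_rot: [180.0, 0.0, -7.9]
ft_force: [0.2, -0.0, -2.7]
finger_gap: 25.3
grip_force: 59.5
```

Run:
```python
from h import *
s=sense();print(s['tool_pos'],s['tcp_rot'],s['ft_force'],s['finger_gap'])
p,d=snap('scene','s2')
g=np.array([542.6,170.5]);print(g)
plan([542.6,170.5,s['tool_pos'][2]],-7.7,20)
```

```text
[513.42319423 -43.14381451  55.08253879] [ 1.79999851e+02  1.54507612e-02 -7.90085242e+00] [ 0.15692543 -0.04962214 -2.71455069] 25.25319901936771
[542.6 170.5]
[-0.0, -10.8, -0.0, -0.0, 0.0, -0.0002],[-0.0, -10.8, -0.0, -0.0, 0.0, -0.0002],[-0.0, -10.8, -0.0, -0.0, 0.0, -0.0002],[-0.0, -10.8, -0.0, -0.0, 0.0, -0.0002],[-0.0, -10.8, -0.0, -0.0, 0.0, -0.0002]
[-0.0, -10.8, -0.0, -0.0, 0.0, -0.0002],[-0.0, -10.8, -0.0, -0.0, 0.0, -0.0002],[-0.0, -10.8, -0.0, -0.0, 0.0, -0.0002],[-0.0, -10.8, -0.0, -0.0, 0.0, -0.0002],[-0.0, -10.8, -0.0, -0.0, 0.0, -0.0002]
[-0.0, -10.8, -0.0, -0.0, 0.0, -0.0002],[0.0, -10.8, -0.0, -0.0, 0.0, -0.0002],[0.0, -10.8, -0.0, -0.0, 0.0, -0.0002],[0.0, -10.8, -0.0, -0.0, 0.0, -0.0002],[0.0, -10.8, -0.0, -0.0, 0.0, -0.0002]
[0.0, -10.8, -0.0, -0.0, 0.0, -0.0002],[0.0, -10.8, -0.0, -0.0, 0.0, -0.0002],[0.0, -10.8, -0.0, -0.0, 0.0, -0.0002],[0.0, -10.8, -0.0, -0.0, 0.0, -0.0002],[0.0, -10.8, -0.0, -0.0, 0.0, -0.0002]
```

View pics/s2.png

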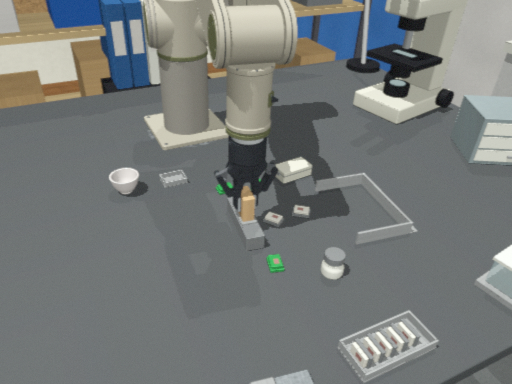

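The sweeper, at about (247,220), stands square behind both blocks and clear of the green one at (275,262). Now the sweep.

>>> {"fn": "apply_moves", "kwargs": {
  "rows": [
    [0, -8, 0, 0, 0, 0],
    [0, -9, 0, 0, 0, 0],
    [0, -10, 0, 0, 0, 0],
    [0, -10, 0, 0, 0, 0],
    [0, -10, 0, 0, 0, 0]
  ]
}}

```text
time: 7.38
tool_pos: [519.9, 4.7, 55.3]
tcp_rot: [180.0, -0.0, -7.8]
ft_force: [-0.4, -0.7, -2.8]
finger_gap: 25.4
grip_force: 59.6
```

>>> {"fn": "apply_moves", "kwargs": {
  "rows": [
    [0, -10, 0, 0, 0, 0],
    [0, -10, 0, 0, 0, 0],
    [0, -10, 0, 0, 0, 0],
    [0, -10, 0, 0, 0, 0],
    [0, -10, 0, 0, 0, 0]
  ]
}}

```text
time: 8.0
tool_pos: [526.8, 53.9, 55.3]
tcp_rot: [-180.0, -0.0, -7.9]
ft_force: [-0.1, -1.2, -2.2]
finger_gap: 25.3
grip_force: 59.6
```

>>> {"fn": "apply_moves", "kwargs": {
  "rows": [
    [0, -10, 0, 0, 0, 0],
    [0, -10, 0, 0, 0, 0],
    [0, -10, 0, 0, 0, 0],
    [0, -10, 0, 0, 0, 0],
    [0, -10, 0, 0, 0, 0]
  ]
}}

```text
time: 8.62
tool_pos: [533.6, 103.5, 55.3]
tcp_rot: [-180.0, -0.0, -7.9]
ft_force: [0.9, -1.0, -2.7]
finger_gap: 25.7
grip_force: 59.6
```

Run:
```python
from h import *
s=sense();print(s['tool_pos'],s['tcp_rot'],s['ft_force'],s['finger_gap'])
p,d=snap('scene','s3')
c=cv2.imread('pics/s3.png')[130:290,180:440];cv2.imwrite('pics/s3c.png',cv2.resize(c,None,fx=3,fy=3))
plan([542.6,170.5,s['tool_pos'][2]],-7.7,5)
```

```text
[533.62041633 103.5180456   55.30500258] [-1.79997872e+02 -8.70160151e-04 -7.86005917e+00] [ 0.91704767 -0.97315228 -2.69467383] 25.69799920013132
[-0.0, -13.3, 0.0, -0.0002, -0.0, -0.0005],[-0.0, -13.3, 0.0, -0.0002, -0.0, -0.0005],[-0.0, -13.3, 0.0, -0.0002, -0.0, -0.0005],[-0.0, -13.3, 0.0, -0.0002, -0.0, -0.0005],[-0.0, -13.3, 0.0, -0.0002, -0.0, -0.0005]
```

View pics/s3c.png

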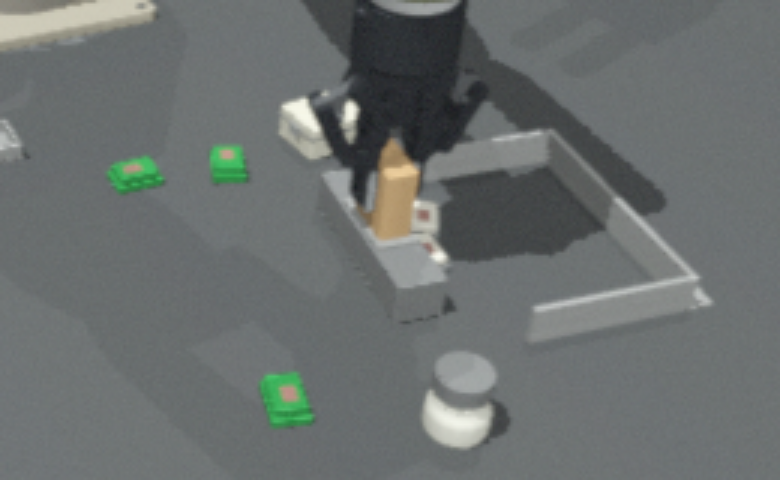

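Both blocks are side by side ahead of the bar (about (425,215) and (430,250) in the crop), and the bar lines up with the mouth. Continue the sweep.

>>> {"fn": "apply_moves", "kwargs": {
  "rows": [
    [1, -10, 0, 0, 0, 0],
    [1, -10, 0, 0, 0, 0],
    [1, -10, 0, 0, 0, 0],
    [1, -10, 0, 0, 0, 0],
    [1, -10, 0, 0, 0, 0]
  ]
}}

```text
time: 9.3
tool_pos: [545.5, 152.3, 55.3]
tcp_rot: [180.0, 0.0, -7.9]
ft_force: [-0.6, 0.6, -3.0]
finger_gap: 25.2
grip_force: 59.7
```

>>> {"fn": "apply_moves", "kwargs": {
  "rows": [
    [0, -10, 0, 0, 0, 0],
    [0, -9, 0, 0, 0, 0],
    [0, -7, 0, 0, 0, 0],
    [0, -5, 0, 0, 0, 0],
    [0, -3, 0, 0, 0, 0]
  ]
}}

```text
time: 9.93
tool_pos: [550.0, 185.6, 55.3]
tcp_rot: [180.0, 0.0, -7.9]
ft_force: [-0.3, -0.2, -2.5]
finger_gap: 25.6
grip_force: 59.6
```

>>> {"fn": "apply_moves", "kwargs": {
  "rows": [
    [0, 8, 0, 0, 0, 0],
    [0, 15, 0, 0, 0, 0],
    [0, 20, 0, 0, 0, 0],
    [0, 25, 0, 0, 0, 0],
    [0, 25, 0, 0, 0, 0]
  ]
}}

```text
time: 10.55
tool_pos: [536.8, 91.0, 55.3]
tcp_rot: [180.0, 0.0, -7.9]
ft_force: [-0.4, -1.2, -3.4]
finger_gap: 25.5
grip_force: 59.6
```

>>> {"fn": "apply_moves", "kwargs": {
  "rows": [
    [0, 25, 0, 0, 0, 0],
    [0, 25, 0, 0, 0, 0],
    [0, 20, 0, 0, 0, 0],
    [0, 12, 0, 0, 0, 0],
    [0, 5, 0, 0, 0, 0]
  ]
}}

```text
time: 11.18
tool_pos: [525.1, 6.0, 55.4]
tcp_rot: [-180.0, -0.0, -7.9]
ft_force: [1.1, 0.8, -3.2]
finger_gap: 25.4
grip_force: 59.6
```

Run:
```python
from h import *
s=sense();print(s['tool_pos'],s['tcp_rot'],s['ft_force'],s['finger_gap'])
p,d=snap('scene','s4')
c=cv2.imread('pics/s4.png')[130:290,180:440];cv2.imwrite('pics/s4c.png',cv2.resize(c,None,fx=3,fy=3))
for r in models.place_of('block_a','scene'):
    q=np.array(r['xyz'])[:2]-[557.5,168.5]; print(np.round(r['xyz']),r['confidence'],'bay',np.round([q@[.991,-.134],q@[.134,.991]]))
```

```text
[525.10502311   5.95364817  55.37103789] [-1.79997649e+02 -7.07407053e-03 -7.94123184e+00] [ 1.11645038  0.79596907 -3.1657334 ] 25.35076614537796
[560. 220.  -0.] 0.72 bay [-5. 52.]
[362. -25.   3.] 0.58 bay [-167. -217.]
[644. -38.  -2.] 0.56 bay [ 113. -193.]
[522. 225.  -1.] 0.42 bay [-42.  51.]
[375.  58.  -1.] 0.36 bay [-166. -134.]
```

View pics/s4c.png

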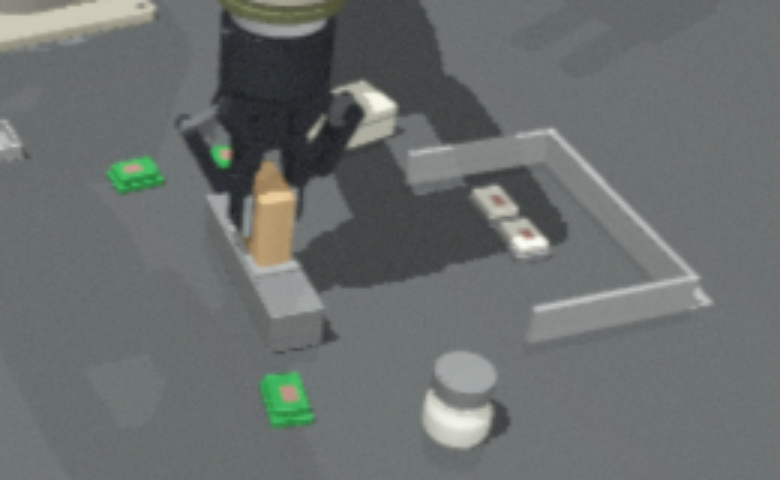

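Both blocks lie side by side well inside the bay, at about (495,200) and (523,237) in the crop (bay y ≈ 52 mm). Now I set the sweeper down and release it.

>>> {"fn": "apply_moves", "kwargs": {
  "rows": [
    [0, 0, 0.5, 0, 0, 0],
    [0, 0, 0.5, 0, 0, 0],
    [0, 0, 0.5, 0, 0, 0],
    [0, 0, 0.5, 0, 0, 0],
    [0, 0, 0, 0, 0, 0]
  ]
}}

```text
time: 11.9
tool_pos: [525.4, 7.4, 53.7]
tcp_rot: [-180.0, -0.0, -7.8]
ft_force: [-3.5, 2.5, 2.7]
finger_gap: 25.6
grip_force: 60.4
```

>>> {"fn": "apply_moves", "kwargs": {
  "rows": [
    [0, 0, 0, 0, 0, 0],
    [0, 0, 0, 0, 0, 0],
    [0, 0, 0, 0, 0, 0],
    [0, 0, 0, 0, 0, 0],
    [0, 0, 0, 0, 0, 0]
  ],
  "fingers": 75
}}

```text
time: 12.52
tool_pos: [525.4, 7.0, 53.3]
tcp_rot: [180.0, -0.0, -7.9]
ft_force: [0.4, 0.1, -0.5]
finger_gap: 75.3
grip_force: 0.0
```

>>> {"fn": "apply_moves", "kwargs": {
  "rows": [
    [0, 0, 0, 0, 0, 0],
    [0, 0, 0, 0, 0, 0],
    [0, 0, -10, 0, 0, 0],
    [0, 0, -20, 0, 0, 0],
    [0, 0, -30, 0, 0, 0]
  ]
}}

```text
time: 13.15
tool_pos: [524.6, 7.1, 113.7]
tcp_rot: [180.0, 0.1, -7.9]
ft_force: [-0.3, -0.2, -0.4]
finger_gap: 75.0
grip_force: 0.0
```

>>> {"fn": "apply_moves", "kwargs": {
  "rows": [
    [0, 0, -30, 0, 0, 0],
    [0, 0, -30, 0, 0, 0],
    [0, 0, -20, 0, 0, 0],
    [0, 0, -10, 0, 0, 0],
    [0, 0, 0, 0, 0, 0]
  ]
}}

```text
time: 13.78
tool_pos: [525.8, 7.0, 204.1]
tcp_rot: [-180.0, -0.1, -7.9]
ft_force: [-0.2, -0.1, 0.8]
finger_gap: 75.1
grip_force: 0.0
```

Run:
```python
from h import *
p,d=snap('scene','s5')
print(sense()['ft_force'],sense()['time'])
```

```text
[ 0.33981752 -0.4173475  -0.47244848] 13.825
```

View pics/s5.png

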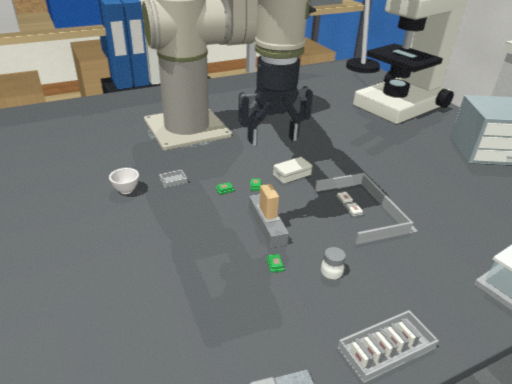

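The sweeper stands upright at about (268,218), outside the bay. Both blocks are in the bay at about (349,204), and the gripper is clear.

```bash
python3 -c "
from h import *
print(job.hand_in())"
```

```text
the job is handed in; nothing more can be done
None
```

I swept both wax blocks fully into the bay, left the sweeper standing upright on the bench outside it, and handed the job in at about 14 s; the verdict was not shown.

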